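# Fit the filter slider from its case into the microscope

### The arm

A 6-joint arm with a two-finger parallel gripper is mounted at the origin on the work surface. World frame = base frame: x ahead of the robot, y to its left, z up, the work surface at z = 0. Lengths are in mm, angles in rad, forces in N, time in s.
With the tool pointing down it reaches from about 325 to 875 mm from the base axis. Payload 4.4 kg.
Tool frame: the origin (TCP) lies on the centre line of the jaws, within the pads' length; the fingertips stand ahead of it and the grasp point (between the pads) lies 6 mm ahead of it (ctrl.tcp_to_tips is the z of the fingertips in the tool frame, in mm); z points along the fingers, y is the direction in which the jaws open and shut (so a half turn about z gives the same grasp; the last joint's range is limited). The gripper opens to 85 mm and grips with 20 to 120 N. Pads are 22 mm wide; open, the fingers measure 114 mm over their backs; the gripper's body (76 mm by 85 mm) begins 54 mm behind the grasp point. The pads swing forward as they close: fully open they stand 13 mm farther back than shut.
Start: joints at [-1.478, 0.207, 1.542, -0, 1.393, -0.15], TCP at [138.788, -558.001, 228.882] pointing down, gripper open.
Joint ranges: [-2.73, 2.73], [-0.86, 2.22], [0.23, 2.46], [-1.11, 4.25], [0.08, 2.63], [-2.82, 2.82]. Speed limits (rad/s): [2.79, 2.79, 3.14, 3.14, 3.14, 3.14].

### API

Orientations are given as a 3x3 rotation matrix whose columns are the frame's x, y, z axes.
In Python, from plant import ctrl, sensors, optics gives the robot as it stands. Calls block until the motion is done:
- ctrl.move_ptp(position, orientation): joint-space move of the TCP to a pose.
- ctrl.move_l(position, rot=None, vel=150, threshold=None): straight line of the TCP; rot=None keeps the orientation; vel is the mean speed in mm/s. With threshold (N) it stops when the force on the tool has changed by that much, and returns True; else False.
- ctrl.set_joints(angles): joint-space move.
- ctrl.gripper_to(opening, force=None): finger opening in mm; force is the grip in N (None keeps the last); returns when the fingers have stopped.
- ctrl.hold(seconds).
- ctrl.solve_ik(position, orientation): joint angles nearest the present ones, or None.
- sensors.read_state(): the state.
- optics.grab_frame(name): name is "side" or "top"; returns (picture, depth): 400x640x3 uint8, red, green, blue; 400x640 float32, mm along the optical axis (not along the pixel's ray), 0 where there is no reading.
- optics.camera_params(name): a dict with "mtx" (3x3 intrinsics, pixels), "k1" (the pictures are not rectified: a ray, as slopes to the right and down, at radius r is drawn at 1 + k1 r^2 times it, then the intrinsics apply), "R" (3x3) and "t" (3): a world point X has camera coordinates R X + t. Camera axes: x right, y down, z forward; pixel columns grow to the right and rows downward; lengths in mm; the calibration is good to about 2 mm. A picture is of the moment at which its call begins. camera_params takes no time and is no camera call.
A pose or a line that the arm cannot do raises ctrl.MotionError and nothing moves.
- ctrl.finish_job(): hands the job in, once; it reports no verdict.
The state is a dict: "t": time; "q": joint angles; "qvel": joint speeds; "tau": joint torques, N m; "eef_pos": TCP position; "eef_rot": TCP orientation; "force": force on the tool from outside, world axes, zero at the start; "wrist_torque": the same for the moment, N m; "grip_width": finger opening in mm.
Only numpy, scipy, OpenCV 4.12 (cv2) and the standard library are available. Lean on these libraries where they do the work, as an engineer would, in place of code of your own. Each camera call takes 0.05 s, during which the arm holds its last target.

### The job

Slide the blue lid along its tracks until it is clear of the grey filter case and lay it flat on the bare bench, knob up. Lift out the filter slider by the bar, lay it flat and right way up on the blue mat and let go, then take it again by its orange handle and push it, nose first, fully home in the microscope's side port, with the stop flange against the port's face. Leave the other things on the bench where they are, and let go of everything.

Things in the scene. Friction and masses are not known exactly. Their poses are not given: they have to be found in the camera images.
- case: Fixed grey case, 112 (x) x 184 (y) x 41 mm high, origin at the centre of its underside. The +y half is a well (92 mm wide, y -2 to +87, floor 5 mm up) under the lid. The -y half is foam, 38 mm high, in which the slider's handle, flange and first 25 mm of bar lie sunk in a snug recess (2.5 mm play, no room for fingers). The slider lies on the 5 mm floor, nose to +y; lift it straight up.
- case_track (a point): Middle of the lid track on the case (case y = +45, 30 mm up), axes as the case. The lid rests on ledges at this height, held down by two side lips (underside 8 mm, top 11 mm above this point, 94 mm apart, from y -47 to +47). It leaves only by sliding to +y over the 30 mm high end wall, and is free of the lips when its centre is more than 93 mm beyond this point.
- lid_center (a point): Blue loose lid plate, 101 (x) x 92 (y) x 6 mm, with a white knob 24 (x) x 30 (y) x 30 mm high on the middle of its top (36 mm high overall, 120 g). This point is its centre, 18 mm above its underside, 3 mm below the middle of the knob. z up. Starts in the case's tracks, up to 20 mm open.
- slider_center (a point): Filter slider (140 g), 150 mm long, nose to its +y. This point: mid length, 8 mm above the flat underside. Aluminium bar 30 wide (x) x 16 high, y -25 to +75 mm, two amber windows on top; dark stop flange 56 wide x 22 high, y -31 to -25; orange handle 24 wide x 22 high, y -75 to -31. In the case the bar is bare for gripping from y +2 to +75.
- slider_handle (a point): Middle of the slider's orange handle (24 wide across x, 44 long, 22 high), 11 mm above the underside, 53 mm behind slider_center. Axes as slider_center.
- mat: Fixed blue mat, 110 (x) x 200 (y) x 6 mm thick, origin at the centre of its underside, where the slider is to be laid down.
- microscope: Fixed white inverted microscope. Origin on the bench, straight under the middle of the mouth of its side port; +y points into the port. The port is a block 75 wide (x), 112 deep (y) and 75 mm high; its face is the plane y = 0. Behind it (y above 112) stands the 130 mm high body, with a stage 232 mm high from y = 140 and a lamp post.
- port (a point): Middle of the floor of the port's mouth, 45 mm above the bench, axes as the microscope (y into the port). Slot 35 wide, 20 high (45 to 65 mm above the bench), 112 mm deep, mouth flared at the sides. Fully home, slider_center lies 25 mm inside (y) and 8 mm above this point, its y along the port's y, 100 mm of bar in the slot.
- dishes_center (a point): Loose bystander: stack of culture dishes, 60 mm across, 45 high; its centre.
- reagent_center (a point): Loose bystander: amber bottle, 60 mm across, 150 high; its centre.
- jar_center (a point): Loose bystander: white jar, green cap, 52 mm across, 65 high; its centre.
- beaker_center (a point): Loose bystander: glass beaker, 66 mm across, 85 high; its centre.
- tipbox_center (a point): Loose bystander: pipette tip box, 84 x 122 x 59 mm high, yellow top; its centre.
There are look-alikes about, which are no part of the job. What is shaped like the part that bears slider_center but green is not meant.

How it is judged:
By the outcome, as a careful person would: the job done as asked, in the order asked, and still so for the second after the job is handed in, with the robot touching nothing.
It also fails if it takes over 64 s, if anything falls off the work surface, if the arm or the gripper's body presses on something with over 40 N, if the wrist force passes 120 N, or if a joint passes its speed limit or range.

## Working session

There is one attempt and no reset: what is moved stays moved. The work goes in short steps, each a Python script; the robot and the scene stay as the last script left them, time stands still between calls to the robot, and variables do not carry over. Pictures are saved under pics/ and viewed, and the job is handed in when it is done.

```bash
ls; mkdir -p pics; python3 - <<'E'
from plant import ctrl, sensors, optics
import cv2, numpy as np
for n in ("side","top"):
    p,d=optics.grab_frame(n); np.savez(f"pics/{n}0.npz",p=p,d=d)
    cv2.imwrite(f"pics/{n}0.png",p[:,:,::-1]); c=optics.camera_params(n); print(n,c)
print(sensors.read_state()["t"], ctrl.tcp_to_tips)
E
```

```text
pics
side {'mtx': array([[362.65071349,   0.        , 323.48070192],
       [  0.        , 362.65071349, 198.38238054],
       [  0.        ,   0.        ,   1.        ]]), 'k1': 0.012680264221639434, 'R': array([[-0.92209036, -0.38697333, -0.00100089],
       [-0.26137217,  0.62470771, -0.73581578],
       [ 0.28536635, -0.67822704, -0.67718102]]), 't': array([422.00415981, 276.59809842, 893.63027058])}
top {'mtx': array([[399.62127482,   0.        , 318.51719294],
       [  0.        , 399.62127482, 199.20677157],
       [  0.        ,   0.        ,   1.        ]]), 'k1': -0.08807608816257202, 'R': array([[-0.00622478, -0.99995216, -0.00754476],
       [-0.99317644,  0.00706091, -0.11640748],
       [ 0.11645518,  0.00676866, -0.99317288]]), 't': array([-123.70336282,  550.54738185, 1243.52936513])}
0.1 25.0
```

View pics/side0.png

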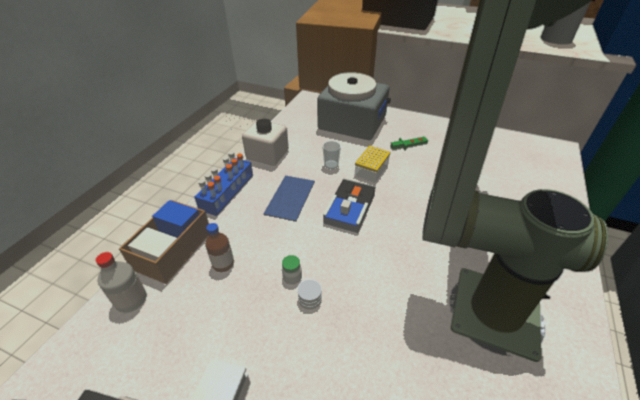

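View pics/top0.png

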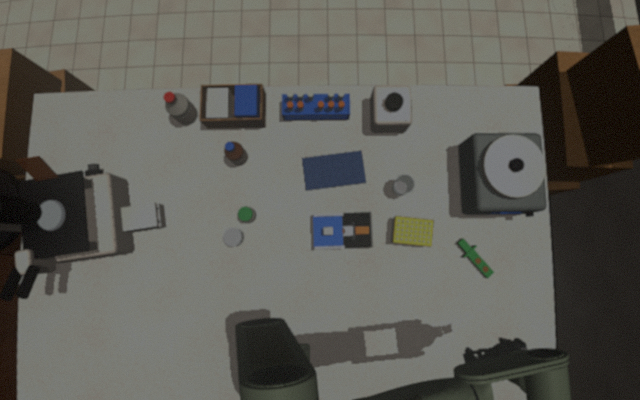

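The side view shows the case at (350,205), the mat at (290,197), and the green look-alike slider at (410,143). The top view shows the case at (342,231) with its orange handle at (363,231) and the blue lid at (328,232). It also has the mat at (334,170), the port block at (141,218) and the green look-alike at (475,258). Next I'll enlarge crops and measure.

```bash
cat > h.py <<'E'
import cv2, numpy as np
def load(n,i=0):
    z=np.load(f"pics/{n}{i}.npz"); return z["p"],z["d"]
def cloud(n,d,cam):
    v,u=np.mgrid[0:400,0:640].astype(float)
    M=cam["mtx"]; k=cam["k1"]
    x=(u-M[0,2])/M[0,0]; y=(v-M[1,2])/M[1,1]
    xd,yd=x.copy(),y.copy()
    for _ in range(10):
        s=1+k*(x*x+y*y); x=xd/s; y=yd/s
    C=np.stack([x*d,y*d,d],-1)-cam["t"]
    return C@cam["R"]      # R^T (c-t)
def proj(X,cam):
    c=cam["R"]@np.asarray(X,float)+cam["t"]; x,y=c[:2]/c[2]; s=1+cam["k1"]*(x*x+y*y)
    M=cam["mtx"]; return np.array([M[0,0]*x*s+M[0,2],M[1,1]*y*s+M[1,2]])
def crop(p,r,f,name):
    c0,r0,c1,r1=r; cv2.imwrite(name,cv2.resize(p[r0:r1,c0:c1,::-1],None,fx=f,fy=f,interpolation=cv2.INTER_NEAREST))
E
python3 - <<'E'
from plant import optics
from h import *
p,d=load("top"); crop(p,(290,140,450,260),5,"pics/t_a.png"); crop(p,(100,160,260,260),5,"pics/t_b.png")
p2,d2=load("side"); crop(p2,(255,130,405,240),5,"pics/s_a.png")
c=cloud("top",d,optics.camera_params("top")); c2=cloud("side",d2,optics.camera_params("side"))
for n,(u,v) in dict(lid=(316,240),knob=(328,231),lidr=(337,244),foam=(352,220),handle=(363,231),bar=(348,231),mat=(334,170),port=(141,218),jar=(246,215),dish=(233,238),beaker=(401,186),tip=(413,231),reag=(235,152),green=(475,258),bench=(300,280)).items(): print(n,c[v,u].round(1))
for n,(u,v) in dict(knob=(347,207),lid=(336,214),foam=(345,188),handle=(356,191),mat=(290,197),bench=(260,300)).items(): print("s",n,c2[v,u].round(1))
E
```

```text
lid [ 420.  -118.7   37.4]
knob [ 446.9 -156.1   67.9]
lidr [ 407.1 -184.7   32.5]
foam [ 482.4 -233.    33.5]
handle [ 447.6 -267.9   27.7]
bar [ 448.2 -220.7   20.7]
mat [ 649.5 -178.8    3.1]
port [489.3 428.8  75. ]
jar [498.5  99.2  58.4]
dish [427.3 142.2  44.1]
beaker [ 593.6 -396.6   11.1]
tip [ 444.9 -419.6   62.2]
reag [686.8 125.7 113.3]
green [ 357.6 -628.6   18.3]
bench [293.2 -66.3   3.6]
s knob [ 441.8 -142.1   63.7]
s lid [ 471.3 -130.1   34.1]
s foam [ 485.9 -247.4   38.9]
s handle [ 451.6 -258.6   28.6]
s mat [ 648.7 -171.2    6.4]
s bench [548.9 196.9  -0.8]
```

View pics/t_a.png

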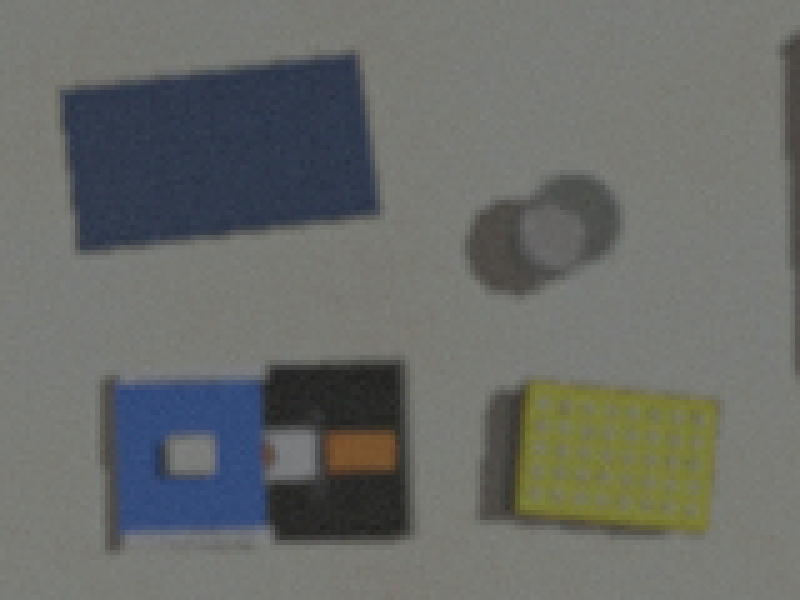

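View pics/t_b.png

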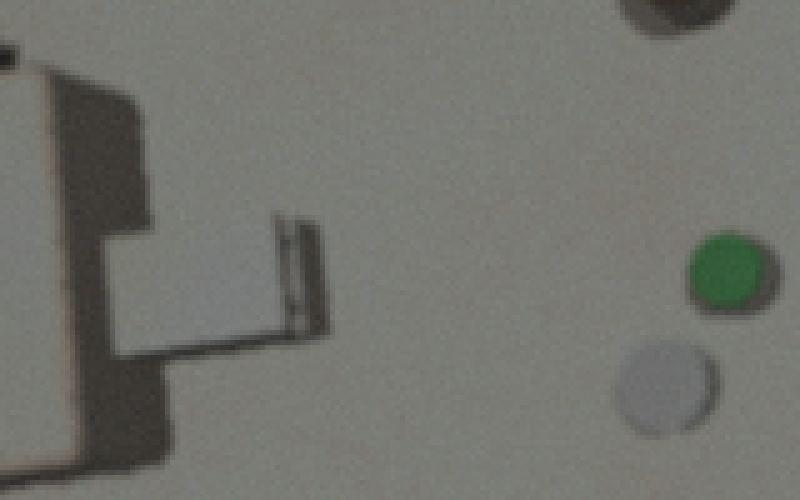

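View pics/s_a.png

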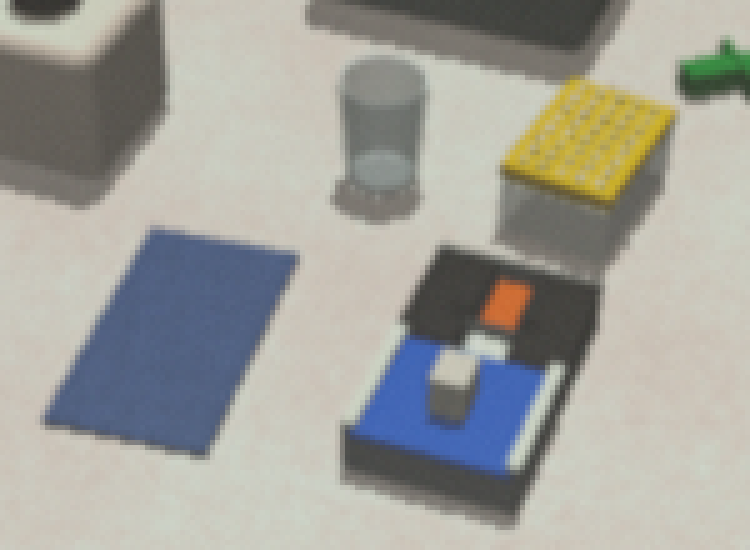

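Things that could be mistaken for the parts:
- **Slider:** the orange-handled one in the case, top (363,231), or the green one at top (475,258).
- **Lid:** the blue plate with a white knob at (328,232), the mat at (334,170), or the blue box at (247,100).

The crop confirms I want the orange-handled slider with its aluminium bar and the knobbed blue lid, both in the case. Next I'll fit their poses.

```bash
cat >> h.py <<'E'
from scipy.optimize import least_squares
def plane_pts(uv,z,cam):
    M=cam["mtx"]; a=(np.asarray(uv,float)-M[:2,2])/M[0,0]; b=a.copy()
    for _ in range(10): b=a/(1+cam["k1"]*(b**2).sum(1,keepdims=True))
    r=np.c_[b,np.ones(len(b))]@cam["R"]; o=-cam["R"].T@cam["t"]
    return (o+r*((z-o[2])/r[:,2])[:,None])[:,:2]
def contour(score,roi,thr,f=4):
    """score: float image, returns subpixel contour (u,v) of largest blob >thr"""
    c0,r0,c1,r1=roi; s=score[r0:r1,c0:c1].astype(np.float32)
    S=cv2.resize(s,None,fx=f,fy=f,interpolation=cv2.INTER_CUBIC)
    cs,_=cv2.findContours((S>thr).astype(np.uint8),cv2.RETR_EXTERNAL,cv2.CHAIN_APPROX_NONE)
    c=max(cs,key=cv2.contourArea)[:,0,:].astype(float)
    return (c+0.5)/f-0.5+[c0,r0]
def fitrect(P,w,l,guess=None,free=False):
    if guess is None: guess=[*(P.max(0)+P.min(0))/2,0.]
    def res(q):
        c,s=np.cos(q[2]),np.sin(q[2]); D=P-q[:2]
        X=np.abs(D@[c,s])-(q[3] if free else w)/2; Y=np.abs(D@[-s,c])-(q[4] if free else l)/2
        return np.where((X>0)&(Y>0),np.hypot(X,Y),np.maximum(X,Y))
    r=least_squares(res,list(guess)+([w,l] if free else []),loss="soft_l1",f_scale=1.0)
    return r.x,np.sqrt(np.mean(np.minimum(np.abs(r.fun),5)**2))
E
cat > m1.py <<'E'
from plant import optics
from h import *
for n in ("top","side"):
    p,d=load(n); cam=optics.camera_params(n); f=p.astype(float); R,G,B=f[...,0],f[...,1],f[...,2]; T=R+G+B+1
    blue=(B-R)/T; org=(R-B)/T; brt=T
    rois=dict(top=dict(mat=(295,145,372,195),lid=(305,210,348,252),hand=(350,218,375,245),foam=(338,205,378,255)),side=dict(mat=(258,168,322,226),lid=(320,190,372,230),hand=(345,182,365,200),foam=(330,175,380,200)))[n]
    bright=p[...,1]
    for k,(sc,thr,z,w,l) in dict(mat=(blue,None,6,110,200),lid=(blue,None,36,94,92),hand=(org,None,27,24,44)).items():
        r=rois[k]; s=sc[r[1]:r[3],r[0]:r[2]]; lo,hi=np.percentile(s,[5,95]); 
        if k=="hand": hi=np.percentile(s,99)
        P=plane_pts(contour(sc,r,(lo+hi)/2),z,cam)
        for fr in (False,True): print(n,k,*[np.round(a,3) for a in fitrect(P,w,l,free=fr)])
    
E
python3 m1.py
```

```text
top mat [ 6.49393e+02 -1.77054e+02  1.23000e-01] 3.009
top mat [ 6.49197e+02 -1.76796e+02  1.23000e-01  1.03970e+02  1.94195e+02] 0.428
top lid [ 4.49110e+02 -1.55485e+02  2.60000e-02] 1.245
top lid [ 4.49124e+02 -1.55504e+02  2.70000e-02  9.10690e+01  9.20970e+01] 0.703
top hand [ 4.5133e+02 -2.6419e+02  2.5000e-02] 1.493
top hand [ 4.51358e+02 -2.64159e+02  2.50000e-02  2.74310e+01  4.48510e+01] 0.586
side mat [ 6.51032e+02 -1.74808e+02  1.25000e-01] 2.074
side mat [ 6.50802e+02 -1.74367e+02  1.23000e-01  1.05946e+02  1.96034e+02] 0.435
side lid [ 4.51871e+02 -1.52603e+02  2.90000e-02] 3.029
side lid [ 4.52198e+02 -1.53020e+02  2.70000e-02  9.02750e+01  9.30850e+01] 2.84
side hand [ 4.53719e+02 -2.63585e+02  3.80000e-02] 0.625
side hand [ 4.53732e+02 -2.63590e+02  3.60000e-02  2.45490e+01  4.41680e+01] 0.601
```

```bash
python3 - <<'E'
from plant import optics
from h import *
p,d=load("top"); cam=optics.camera_params("top"); c=cloud("top",d,cam)
q=np.clip((p.astype(float)-60)*2.2,0,255).astype(np.uint8)
q=cv2.resize(q[195:240,110:170,::-1],None,fx=12,fy=12,interpolation=cv2.INTER_NEAREST); cv2.imwrite("pics/port_t.png",q)
np.set_printoptions(linewidth=250)
print(p[205:235:3,115:165,1])
print(c[205:235:3,115:165:2,2].round(0).astype(int))
p,d=load("side"); 
q=np.clip((p.astype(float)-20)*1.2,0,255).astype(np.uint8)
cv2.imwrite("pics/port_s.png",cv2.resize(q[350:400,190:260,::-1],None,fx=11,fy=11,interpolation=cv2.INTER_NEAREST))
E
```

```text
[[ 58  57  60  59  58  55  60  61  59  61  67  61  63  70  80  94 117 121 123 123 121 124 122 122 124 123 124 123 124 120 121 125 126 126 127 124 126 125 121 110  86  83  97 102  82  64  70  77  89 111]
 [ 59  60  60  58  59  79 102 114 120 116 121 121 125 121 124 122 122 122 125 123 126 123 120 125 122 124 123 126 125 125 123 122 123 124 124 125 126 126 122 117  95  67  68  85  79  67  62  58  73 101]
 [ 60  62  59  55  60  79 102 121 120 126 122 123 125 122 124 124 121 124 123 124 123 121 125 122 121 126 122 122 121 124 123 123 124 125 124 122 125 122 124 121 103  77  81 101  92  71  62  57  66  92]
 [ 60  56  60  58  59  72  98 116 121 122 121 126 122 122 125 119 123 125 122 124 124 126 122 123 124 122 124 124 120 125 123 122 124 122 124 121 120 125 122 123 106  88  82 102 100  79  62  59  60  80]
 [ 55  58  58  58  56  69  90 114 122 124 122 122 125 124 123 122 121 125 126 123 120 124 120 125 122 123 121 125 123 124 123 125 125 121 120 122 123 121 120 124 116  94  89  99 107  90  68  60  62  73]
 [ 62  57  60  56  59  61  80 105 120 122 121 122 121 122 122 125 123 125 121 122 126
[... 1511 characters left out ...]
 77   73   77   71   73   77   74   78   49   46   33   20]
 [ 120  101   95   80   78   78   75   79   76   75   75   76   76   74   75   74   74   73   75   75   77   66   41   36   20]
 [ 116  110   92   80   71   74   75   68   79   77   76   76   77   78   74   74   77   74   75   75   75   75   47   34   25]
 [ 116  107   96   83   76   77   74   80   76   79   78   73   77   71   76   80   74   72   74   75   67   52   49   35   24]
 [ 123  109  102   86   77   78   74   74   73   74   74   65   54   43   33   24   18    7    2    0    0   -1   -1   -1    1]
 [ 122  110  100   86   76   57   42   31   16    3    0    3    2   -1    2    3    2    1   -4   -1   -2   -2    4   -2   -2]]
```

View pics/port_t.png

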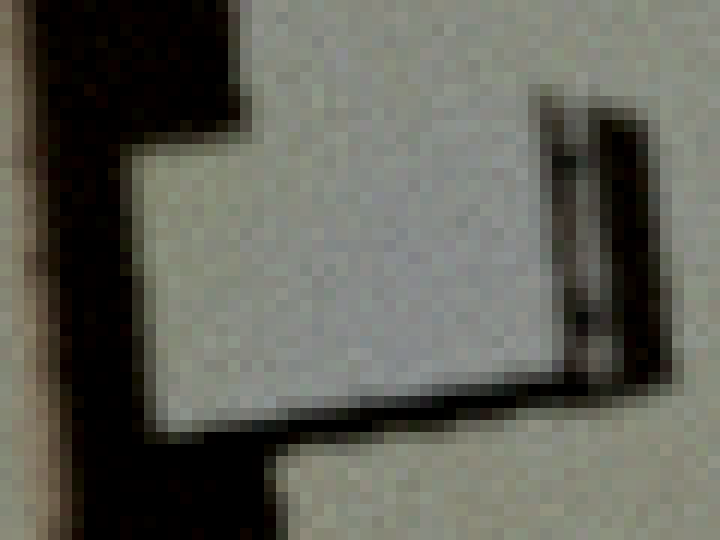

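View pics/port_s.png

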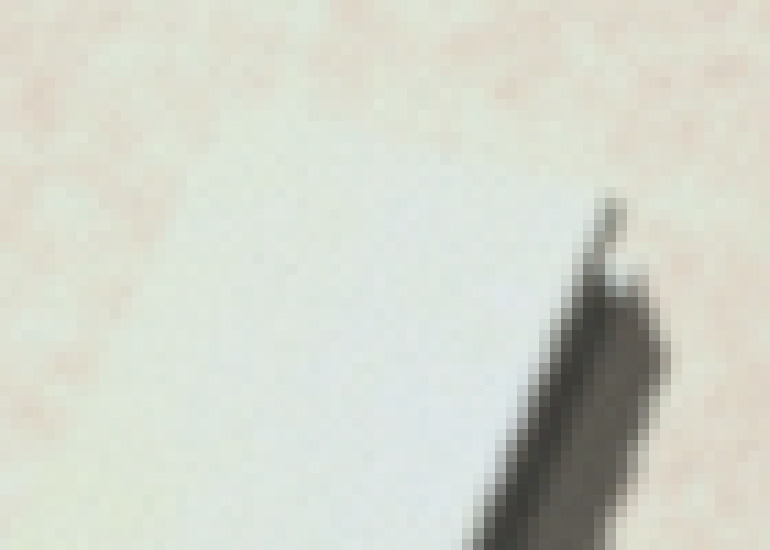

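```bash
cat > port.py <<'E'
from plant import optics
from h import *
p,d=load("top"); cam=optics.camera_params("top"); c=cloud("top",d,cam); g=p[...,1].astype(float)
def cross(a,level,first):  # index of falling crossing
    i=np.where((a[:-1]>=level)&(a[1:]<level))[0]; i=i[0] if first else i[-1]; return i+(a[i]-level)/(a[i]-a[i+1])
face=[(150+cross(g[r,150:160],100 if 0 else 105,True),r) for r in range(205,226)]
left=[(115+9-cross(g[r,115:125][::-1],90,True),r) for r in range(209,229)]
bot=[(u,218+cross(g[218:238,u],90,True)) for u in range(125,150)]
S=cv2.GaussianBlur((p[...,2].astype(float)-p[...,0]),(0,0),1.0)
print(S[195:215,130:150].mean(1).round(1))
top=[(u,196+9-0) for u in range(130,150)]
def line(pts):
    P=plane_pts(pts,75,cam); m=P.mean(0); 
    for _ in range(3):
        U=np.linalg.svd(P-P.mean(0))[2]; r=(P-P.mean(0))@U[1]; P=P[np.abs(r)<2.5*r.std()+.1]
    return P.mean(0),U[0],r.std()
for n,pts in (("face",face),("left",left),("bot",bot)):
    m,u,s=line(pts); a=np.arctan2(u[1],u[0]); print(n,m.round(2),u.round(3),"yaw",np.round((a+np.pi/4)%(np.pi/2)-np.pi/4,4),round(s,2))
    globals()[n+"L"]=(m,u)
# corner face x bot
A=np.c_[faceL[1],-botL[1]]; t=np.linalg.solve(A,botL[0]-faceL[0]); C=faceL[0]+t[0]*faceL[1]; print("corner",C)
# upper edge by colour profile perpendicular
ux=np.array([np.cos(.1),np.sin(.1)])
yaw=np.arctan2(*(-faceL[1][::-1] if faceL[1][0]<0 else faceL[1][::-1])); ux=np.array([np.cos(yaw),np.sin(yaw)]); uy=np.array([-ux[1],ux[0]])
print("yaw",yaw)
Sx=(p[...,2].astype(float)-p[...,0]).astype(np.float32)
ss=np.arange(55,95,2.)
prof=[]
for s in ss:
    uv=np.array([proj([*(C+s*ux+l*uy),75],cam) for l in np.arange(8,80,2)],np.float32)
    prof.append(cv2.remap(Sx,uv[None,:,0],uv[None,:,1],cv2.INTER_LINEAR).mean())
print(np.c_[ss,prof].round(1).T.tolist())
m=(np.abs(c[...,2]-75)<8)&(np.abs((c[...,:2]-C)@uy-45)<35)&(np.abs((c[...,:2]-C)@ux-40)<60)
xs=((c[...,:2]-C)@ux)[m]; print("depth extent along x",np.percentile(xs,[0.5,2,50,98,99.5]).round(1))
print("port xy guess",C+37.5*ux)
E
python3 port.py
```

```text
[-3.3 -3.2 -2.9 -2.9 -3.  -3.1 -3.  -3.  -3.  -2.8 -2.6 -2.4 -2.4 -2.2
 -1.9 -1.7 -1.5 -1.4 -1.2 -0.7]
face [500.17 383.06] [-0.989 -0.146] yaw 0.1461 0.24
left [487.94 493.79] [-0.989 -0.145] yaw 0.1452 0.27
bot [455.95 440.45] [ 0.148 -0.989] yaw 0.1486 0.21
corner [465.3058258  377.93271535]
yaw 0.1460565746305536
[[55.0, 57.0, 59.0, 61.0, 63.0, 65.0, 67.0, 69.0, 71.0, 73.0, 75.0, 77.0, 79.0, 81.0, 83.0, 85.0, 87.0, 89.0, 91.0, 93.0], [-1.0, -1.1, -1.5, -1.8, -2.1, -2.2, -2.1, -2.3, -2.5, -2.4, -2.6, -3.2, -3.6, -3.4, -3.1, -3.0, -3.2, -3.4, -3.2, -2.8]]
depth extent along x [ 0.1  0.9 35.9 72.1 73.3]
port xy guess [502.40655155 383.39038418]
```

```bash
cat > r.py <<'E'
from plant import ctrl, sensors, optics
from h import *
def rot(yaw,flip=False):
    y=np.array([np.cos(yaw),np.sin(yaw),0])*(-1 if flip else 1); z=np.array([0,0,-1.]); return np.c_[np.cross(y,z),y,z]
def st(m=""):
    s=sensors.read_state(); print(m,"t",round(s["t"],2),"p",np.round(s["eef_pos"],1),"F",np.round(s["force"],1),"w",round(s["grip_width"],1),"q6",round(s["q"][5],2),"yaw",np.round(np.arctan2(s["eef_rot"][1][1],s["eef_rot"][0][1]),3)); return s
def snap(i,names=("top","side")):
    for n in names:
        p,d=optics.grab_frame(n); np.savez(f"pics/{n}{i}.npz",p=p,d=d)
E
python3 - <<'E'
from r import *
s=st(); print(np.round(s["eef_rot"],2))
for nm,pos,yaw in (("lid",[450.5,-154.3,70],.027),("bench",[446,-5,40],.027),("slider",[450,-190,40],.03),("mat",[650,-176,40],.124),("handle",[656,-229,40],.124),("port",[506,355,60],.147)):
    for f in (0,1):
        q=ctrl.solve_ik(pos,rot(yaw,f)); print(nm,f,None if q is None else np.round(q,2))
E
```

```text
t 0.1 p [ 138.7 -557.3  227.8] F [-1.3 -0.9  0.2] w 85.0 q6 -0.15 yaw -1.327
[[ 0.97  0.24 -0.  ]
 [ 0.24 -0.97  0.  ]
 [ 0.   -0.   -1.  ]]
lid 0 [-0.51  0.2   1.92 -0.    1.02 -0.54]
lid 1 [-0.51  0.2   1.92 -0.    1.02  2.6 ]
bench 0 [-0.21  0.2   2.   -0.    0.94 -0.23]
bench 1 None
slider 0 [-0.58  0.28  1.9  -0.    0.96 -0.61]
slider 1 [-0.58  0.28  1.9  -0.    0.96  2.53]
mat 0 [-0.39  0.6   1.41 -0.    1.13 -0.52]
mat 1 [-0.39  0.6   1.41 -0.    1.13  2.62]
handle 0 [-0.46  0.64  1.35 -0.    1.15 -0.58]
handle 1 [-0.46  0.64  1.35 -0.    1.15  2.56]
port 0 [ 0.47  0.48  1.56 -0.    1.1   0.32]
port 1 [ 0.47  0.48  1.56 -0.    1.1  -2.82]
```

```bash
python3 - <<'E'
from r import *
R=rot(.027)
ctrl.gripper_to(50,60)
ctrl.move_ptp([450.5,-154.3,130],R); st("above"); print(ctrl.tcp_to_tips)
hit=ctrl.move_l([450.5,-154.3,68],vel=100,threshold=6); st(f"down {hit}")
ctrl.gripper_to(10,60); st("grip"); print(ctrl.tcp_to_tips)
snap(1)
for n in("top","side"):
    p,_=load(n,1); crop(p,(280,130,440,250),4,f"pics/{n}1.png")
E
```

```text
above t 2.42 p [ 450.7 -155.3  130.4] F [ 0.4 -0.3 -0.2] w 49.9 q6 -0.54 yaw 0.026
25.0
down False t 3.19 p [ 450.9 -154.7   68.4] F [-0.5 -0.5  0.9] w 49.7 q6 -0.54 yaw 0.027
grip t 3.66 p [ 450.6 -154.3   68.2] F [-0.1 -0.6  0.1] w 9.9 q6 -0.54 yaw 0.027
25.0
```

View pics/side1.png

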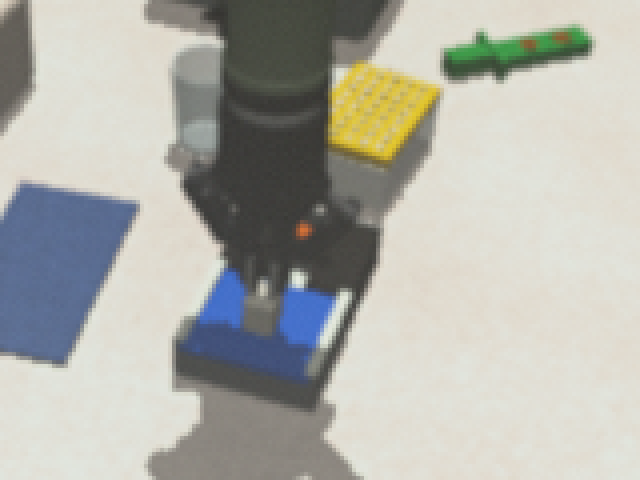

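```bash
python3 - <<'E'
from r import *
for n in("top","side"):
    cam=optics.camera_params(n)
    for X in ([450.6,-154.3,43],[450.6,-154.3,68],[450.6,-154.3,66]): print(n,proj(X,cam), (proj(X,cam)-[280,130])*4)
p,_=load("side",1); crop(p,(315,180,375,235),12,"pics/s1b.png")
p,_=load("top",1); crop(p,(300,205,360,255),12,"pics/t1b.png")
E
```

```text
top [327.27526412 230.1206746 ] [189.10105648 400.4826984 ]
top [327.3911414 229.7993753] [189.56456558 399.19750122]
top [327.38169893 229.82555722] [189.52679571 399.30222889]
side [345.3441446  208.55513494] [261.3765784  314.22053976]
side [345.67805599 202.5418328 ] [262.71222398 290.16733122]
side [345.65095301 203.02981639] [262.60381203 292.11926555]
```

View pics/s1b.png

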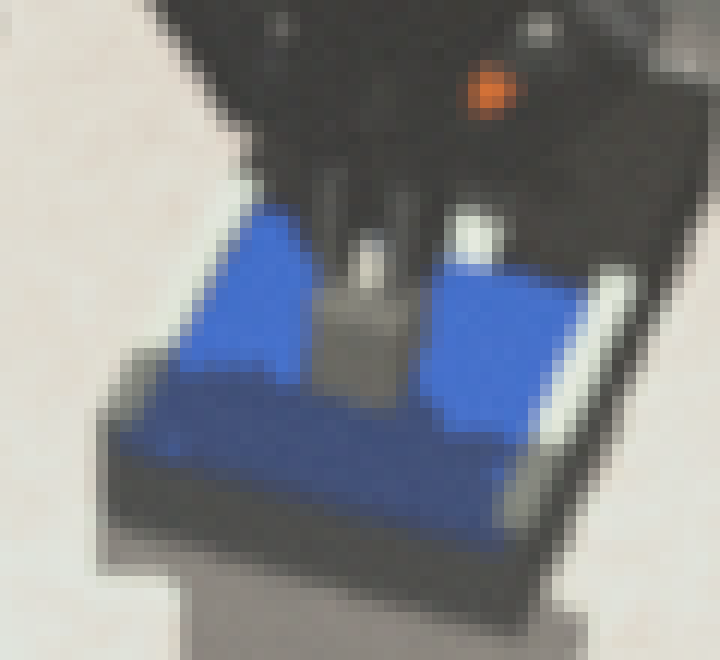

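View pics/t1b.png

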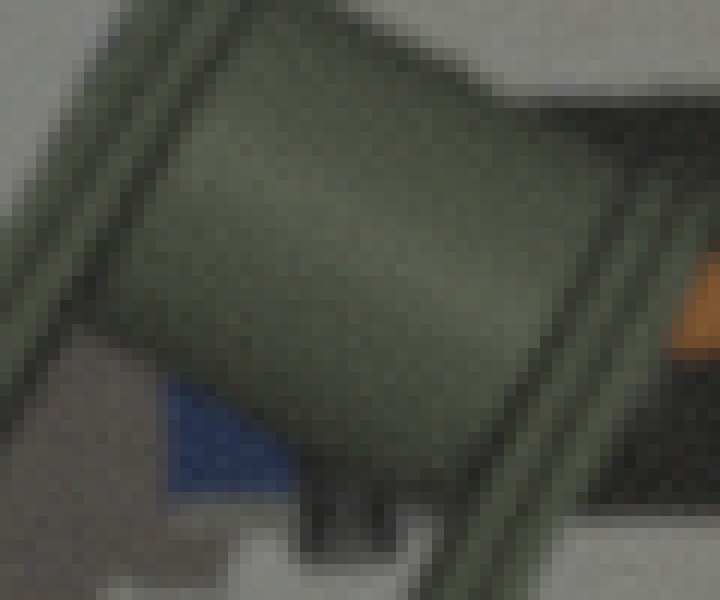

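```bash
python3 - <<'E'
from r import *
np.set_printoptions(linewidth=200)
p,d=load("side",1); c=cloud("side",d,optics.camera_params("side"))
for v in range(192,216,1): print(v,[(tuple(c[v,u].round(0).astype(int))) for u in (340,342,345,347,349,351)], p[v,338:354,1])
E
```

```text
192 [(np.int64(465), np.int64(-141), np.int64(116)), (np.int64(459), np.int64(-140), np.int64(119)), (np.int64(455), np.int64(-157), np.int64(107)), (np.int64(477), np.int64(-244), np.int64(28)), (np.int64(439), np.int64(-143), np.int64(124)), (np.int64(433), np.int64(-145), np.int64(124))] [68 66 61 61 62 61 63 62 66 64 65 64 64 63 62 63]
193 [(np.int64(464), np.int64(-139), np.int64(114)), (np.int64(459), np.int64(-142), np.int64(113)), (np.int64(456), np.int64(-159), np.int64(101)), (np.int64(472), np.int64(-227), np.int64(39)), (np.int64(438), np.int64(-142), np.int64(121)), (np.int64(433), np.int64(-145), np.int64(119))] [69 67 63 66 66 68 63 62 66 64 65 64 62 62 63 64]
194 [(np.int64(467), np.int64(-146), np.int64(104)), (np.int64(459), np.int64(-141), np.int64(110)), (np.int64(456), np.int64(-160), np.int64(96)), (np.int64(471), np.int64(-225), np.int64(37)), (np.int64(438), np.int64(-140), np.int64(118)), (np.int64(432), np.int64(-142), np.int64(119))] [67 68 64 70 77 77 63 64 66 67 66 64 63 63 65 65]
195 [(np.int64(467), np.int64(-147), np.int64(99)), (np.int64(458), np.int6
[... 6617 characters left out ...]
(np.int64(459), np.int64(-133), np.int64(36)), (np.int64(454), np.int64(-136), np.int64(36)), (np.int64(447), np.int64(-143), np.int64(32)), (np.int64(440), np.int64(-141), np.int64(36)), (np.int64(435), np.int64(-144), np.int64(36)), (np.int64(429), np.int64(-145), np.int64(37))] [ 81  82  81  79  81  81  86  85  86  85  82  80  80  93 108 114]
215 [(np.int64(458), np.int64(-129), np.int64(36)), (np.int64(452), np.int64(-129), np.int64(39)), (np.int64(443), np.int64(-132), np.int64(39)), (np.int64(439), np.int64(-138), np.int64(35)), (np.int64(434), np.int64(-141), np.int64(34)), (np.int64(428), np.int64(-142), np.int64(35))] [ 82  79  80  81  83  82  79  79  81  81  82  81  81  89 104 107]
```

```bash
python3 - <<'E'
from r import *
ctrl.gripper_to(50,60); st("open"); snap(2,("side",))
p,d=load("side",2); crop(p,(300,140,380,230),6,"pics/s2.png")
E
```

```text
open t 4.22 p [ 450.5 -154.3   68. ] F [-0.6 -0.1 -0.5] w 50.2 q6 -0.54 yaw 0.027
```

View pics/s2.png

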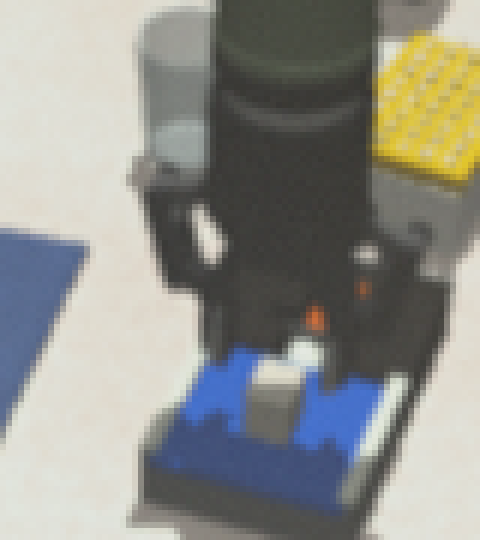

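```bash
python3 - <<'E'
from r import *
p,d=load("side",2); cam=optics.camera_params("side"); c=cloud("side",d,cam)
for u in (335,336,337): print(u,[tuple(c[v,u].round(0).astype(int).tolist()) for v in range(192,203)])
for u in (354,355,356): print(u,[tuple(c[v,u].round(0).astype(int).tolist()) for v in range(195,208)])
for z in (43,55,65,75): print(z,proj([450+29,-153,z],cam),proj([450-29,-155,z],cam))
E
```

```text
335 [(481, -142, 110), (481, -142, 106), (480, -140, 104), (480, -140, 100), (481, -143, 94), (481, -143, 89), (481, -144, 85), (479, -140, 84), (480, -142, 78), (494, -180, 37), (493, -176, 36)]
336 [(477, -140, 113), (478, -144, 105), (477, -140, 105), (477, -142, 100), (478, -144, 94), (477, -142, 92), (477, -141, 88), (478, -143, 82), (477, -142, 79), (491, -182, 36), (491, -180, 34)]
337 [(476, -146, 108), (475, -144, 106), (475, -144, 102), (475, -144, 99), (477, -149, 90), (475, -145, 90), (477, -149, 82), (475, -146, 81), (476, -146, 76), (489, -184, 35), (487, -179, 35)]
354 [(423, -142, 118), (424, -146, 110), (422, -141, 111), (423, -144, 105), (423, -145, 100), (423, -144, 97), (422, -142, 95), (422, -144, 89), (422, -144, 85), (422, -146, 79), (421, -144, 77), (432, -181, 38), (431, -180, 34)]
355 [(420, -141, 120), (420, -142, 115), (420, -142, 112), (420, -143, 107), (420, -146, 101), (420, -146, 96), (419, -144, 94), (419, -144, 90), (418, -142, 89), (419, -145, 82), (419, -146, 76), (429, -183, 37), (427, -177, 38)]
356 [(417, -143, 120), (417, -141, 118), (418, -147, 108), (419, -149, 102), (418, -147, 100), (417, -147, 97), (418, -150, 90), (418, -151, 85), (417, -148, 84), (417, -149, 79), (428, -189, 36), (426, -184, 36), (425, -182, 35)]
43 [336.4405204  206.31857349] [354.67913402 211.05939842]
55 [336.53252057 203.45788681] [354.90934145 208.19385434]
65 [336.61025085 201.04141874] [355.10387744 205.77283423]
75 [336.68896784 198.5947477 ] [355.3009159 203.3211352]
```

The reported width closed to 10 mm and the side view shows the fingertips level with the knob top. So the tips sit about 25 mm higher than `tcp_to_tips` implies: roughly z = TCP when shut, and TCP + 8 when 50 mm open. I'll correct for that and go lower with force guarding.

```bash
python3 - <<'E'
from r import *
hit=ctrl.move_l([450.0,-154.3,43],vel=60,threshold=6); st(f"down {hit}")
ctrl.gripper_to(10,60); st("grip")
snap(3,("side",))
p,d=load("side",3); crop(p,(300,140,380,230),6,"pics/s3.png")
E
```

```text
down False t 4.84 p [ 449.7 -154.1   42.5] F [-0.1  0.1  0.5] w 50.2 q6 -0.54 yaw 0.027
grip t 5.19 p [ 450.6 -154.6   43.6] F [ 1.1 -0.9  2.6] w 22.6 q6 -0.54 yaw 0.027
```

View pics/s3.png

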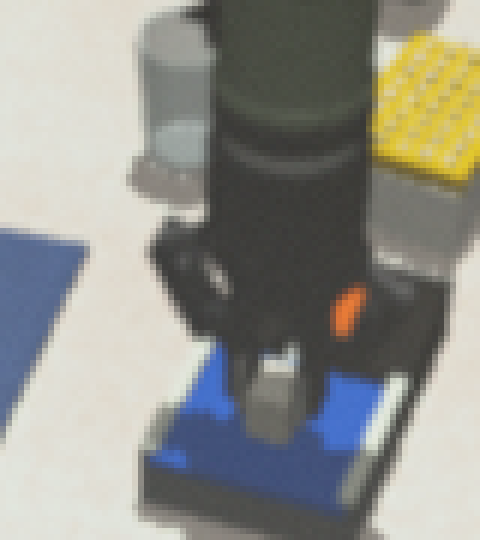

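The knob is now between the fingers (side crop around (272,400)) and the grip stopped at 22.6 mm. Now I'll slide the lid.

```bash
python3 - <<'E'
from r import *
a=.027; u=np.array([-np.sin(a),np.cos(a),0]); p0=np.array([450.0,-154.3,43])
hit=ctrl.move_l(p0+50*u,vel=70,threshold=25); st(f"s1 {hit}")
if not hit:
    hit=ctrl.move_l(p0+108*u,vel=70,threshold=25); st(f"s2 {hit}")
snap(4)
for n in("top","side"):
    p,_=load(n,4); crop(p,(280,130,440,250),4,f"pics/{n}4.png")
E
```

```text
s1 False t 6.11 p [ 449.1 -103.2   43.6] F [ 0.2 -1.8  6.7] w 22.6 q6 -0.44 yaw 0.028
s2 False t 7.08 p [446.7 -46.2  42.6] F [ 0.2 -0.  -1.4] w 22.6 q6 -0.32 yaw 0.027
```

View pics/side4.png

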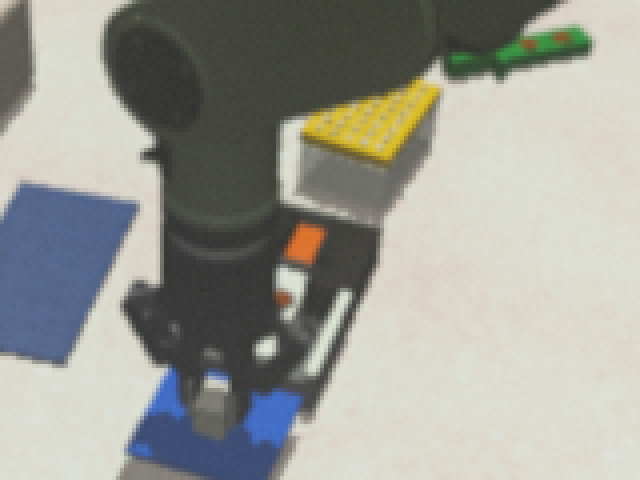

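View pics/top4.png

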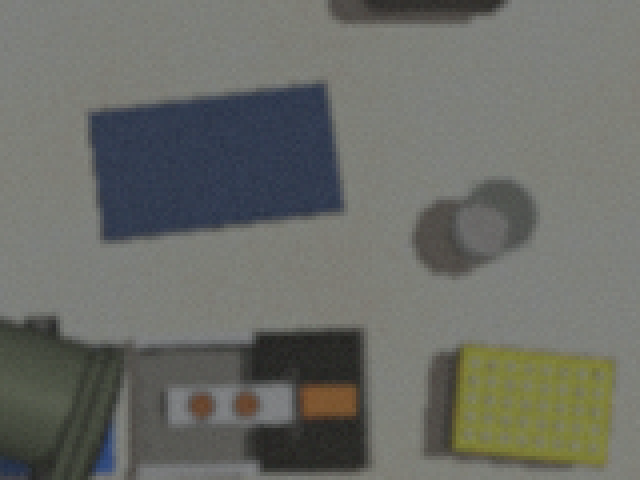

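The lid came along with the gripper, and the top crop shows the slider's bar bare at (170–295,405). The lid edge at column 115 is past the case end at column 132. Now I'll set it down further along +y.

```bash
python3 - <<'E'
from r import *
hit=ctrl.move_l([446.7,-44,52],vel=60,threshold=12); st(f"lift {hit}")
if not hit:
    hit=ctrl.move_l([445,-2,52],vel=120,threshold=15); st(f"go {hit}")
    ctrl.move_l([445,-2,20],vel=90)
    hit=ctrl.move_l([445,-2,6],vel=30,threshold=5); st(f"down {hit}")
    ctrl.gripper_to(45,60); st("open")
    ctrl.move_l([445,-2,110],vel=200); st("up")
    ctrl.move_l([445,-60,130],vel=250)
snap(5)
for n,r in(("top",(240,150,400,260)),("side",(250,150,410,270))):
    p,_=load(n,5); crop(p,r,4,f"pics/{n}5.png")
E
```

```text
lift False t 7.49 p [447.4 -44.3  52.8] F [-0.  -0.2 -1.7] w 22.8 q6 -0.32 yaw 0.027
go False t 7.99 p [445.  -2.  52.] F [-0.1  0.3 -1.4] w 22.5 q6 -0.23 yaw 0.028
down True t 8.84 p [446.4  -2.3  13.6] F [0.3 0.2 4.7] w 22.7 q6 -0.23 yaw 0.027
open t 9.18 p [444.8  -2.   12.5] F [ 1.  -0.2 -0. ] w 44.9 q6 -0.23 yaw 0.027
up t 9.82 p [444.3  -1.9 109.4] F [-0.8  0.6 -0.1] w 44.8 q6 -0.23 yaw 0.027
```

View pics/side5.png

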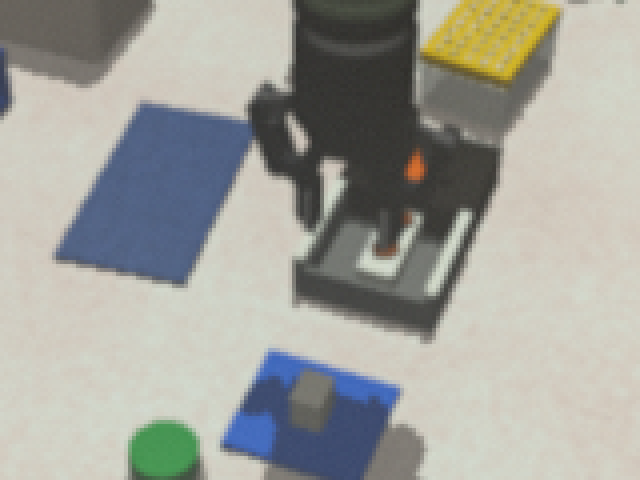

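View pics/top5.png

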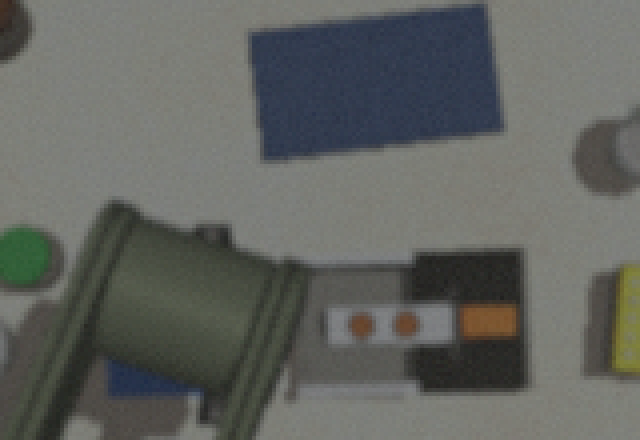

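The lid lies flat on the bench, knob up, at side crop (312,400), clear of the case. Next I'll measure the slider's bar in the top view.

```bash
python3 - <<'E'
from r import *
cam=optics.camera_params("top")
p,d=load("top",5); f=p.astype(float); T=f.sum(-1)+1
P=plane_pts(contour((f[...,0]-f[...,2])/T,(350,218,375,245),0.15),27,cam); print("handle",fitrect(P,24,44,free=True))
# bar: bright (in 320..356, 220..242)
g=f[...,1]; print(g[231,315:360].astype(int)); print(g[218:246,326].astype(int))
roi=(318,220,358,243)
s=g.copy(); m=(f[...,0]-f[...,2])/T>0.1; s[m]=130
thr=108
P=plane_pts(contour(s,(318,222,353,241),thr),21,cam); print("bar",fitrect(P,30,90,free=True))
E
```

```text
handle (array([ 4.51332971e+02, -2.64279318e+02,  1.54580894e-02,  2.76971930e+01,
        4.46430092e+01]), np.float64(0.5819098511424475))
[ 79  86  89  88  81  65  81 115 127 125 126 110  82  70  72  72  66  70
  94 119 129 128 114  92  74  71  71  72  66  88 108 125 126 124 127 124
 126 115  84  66  67  79  86  82  84]
[ 79  87  88  89  85  87  87  90 100 116 122 117 111 110 114 118 125 119
 103  89  84  87  88  87  88  86  89  98]
bar (array([ 4.47104157e+02, -1.23867886e+02,  2.33856651e-02,  1.88781849e+01,
        2.21800886e+02]), np.float64(3.4785366246972482))
```

```bash
python3 - <<'E'
from r import *
cam=optics.camera_params("top")
print(plane_pts([[321.7,231.1],[326,231.15],[352.5,231]],21,cam))
p,d=load("top",5); g=p[...,1].astype(int)
for c in (325,333,334,342,343,345): print(c,g[222:241,c])
E
```

```text
[[ 448.46519967 -136.81233501]
 [ 448.21416703 -150.52575584]
 [ 448.08035481 -235.06717552]]
325 [ 85  87  87  87 102 118 127 129 126 126 122 130 126 119 105  91  90  89
  87]
333 [ 91  87  84  95 104 119 117 105  94  94  92 104 119 115  95  89  90  85
  89]
334 [ 89  88  86  93 105 122 128 120 121 119 117 122 123 114  98  90  89  86
  86]
342 [ 51  50  58  68  90  99  81  71  71  72  71  80  99 105  94  71  57  57
  54]
343 [ 45  40  45  64  93 106  94  77  75  66  74  90 108 103  83  61  49  49
  51]
345 [ 40  39  44  69 101 120 125 120 116 108 114 123 122 106  65  42  35  41
  38]
```

```bash
python3 - <<'E'
from r import *
R=rot(.026); x,y=449.7,-185.5
ctrl.gripper_to(46,80)
ctrl.move_ptp([x,y,110],R)
ctrl.move_l([x,y,25],vel=120)
hit=ctrl.move_l([x,y,7],vel=40,threshold=5); st(f"down {hit}")
ctrl.gripper_to(15,80); st("grip")
snap(6,("side",))
hit=ctrl.move_l([x,y,30],vel=50,threshold=12); st(f"up {hit}")
if not hit:
    hit=ctrl.move_l([x,y,110],vel=120,threshold=12); st(f"up2 {hit}")
snap(7)
for n,i,r in(("top",7,(260,150,420,260)),("side",7,(250,130,410,240))):
    p,_=load(n,i); crop(p,r,5,f"pics/{n}{i}.png")
E
```

```text
down False t 12.56 p [ 449.5 -185.4    6.7] F [-0.3 -0.1  1.3] w 46.0 q6 -0.6 yaw 0.026
grip t 12.85 p [ 450.4 -185.7    7.7] F [0.4 2.1 3.5] w 27.7 q6 -0.6 yaw 0.026
up False t 13.51 p [ 449.8 -185.6   30.3] F [ 1.3  1.  -0.5] w 27.5 q6 -0.6 yaw 0.026
up2 False t 14.32 p [ 448.8 -185.   109.1] F [-0.3 -0.1 -1.2] w 27.6 q6 -0.6 yaw 0.026
```

View pics/side7.png

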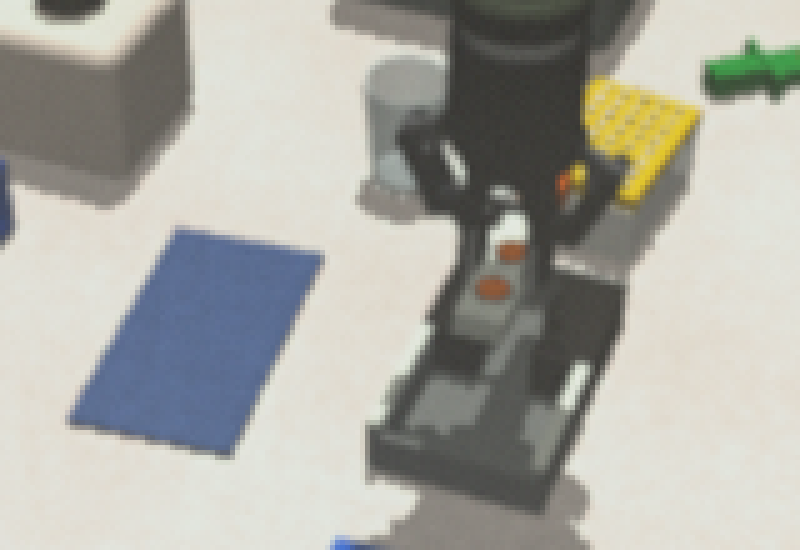

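View pics/top7.png

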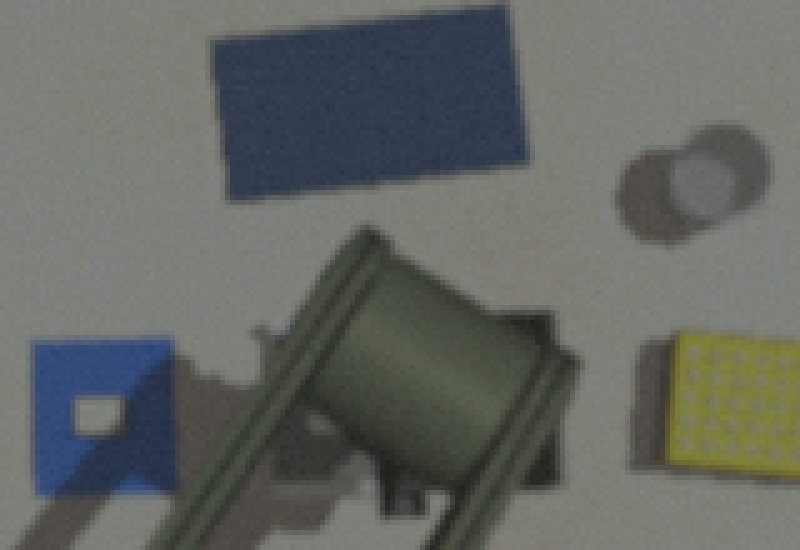

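The side crop shows the slider held by the bar at (490,290), out of the case and about level. Now I'll lay it on the mat.

```bash
python3 - <<'E'
from r import *
a=.124; u=np.array([-np.sin(a),np.cos(a),0]); R=rot(a)
g=np.array([650,-175.7,0])+25*u
ctrl.move_ptp(g+[0,0,90],R); st("over")
ctrl.move_l(g+[0,0,16],vel=120)
hit=ctrl.move_l(g+[0,0,3],vel=30,threshold=5); st(f"down {hit}")
ctrl.gripper_to(46,80); st("open")
ctrl.move_l(g+[0,0,100],vel=200)
ctrl.move_ptp([500,0,230],rot(.1)); st("away")
snap(8)
for n,i,r in(("top",8,(260,130,420,240)),("side",8,(210,130,370,240))):
    p,_=load(n,i); crop(p,r,5,f"pics/{n}{i}.png")
E
```

```text
over t 15.24 p [ 645.4 -150.8   88.8] F [-0.5  0.1 -1.7] w 27.8 q6 -0.48 yaw 0.124
down True t 16.37 p [ 648.5 -151.4    8.7] F [ 0.5 -0.   3.9] w 27.7 q6 -0.48 yaw 0.124
open t 16.68 p [ 646.3 -150.6    6.6] F [0.5 0.3 0.8] w 45.9 q6 -0.48 yaw 0.124
away t 18.27 p [ 5.000e+02 -4.000e-01  2.288e+02] F [ 0.7  0.3 -0.3] w 45.8 q6 -0.27 yaw 0.1
```

View pics/side8.png

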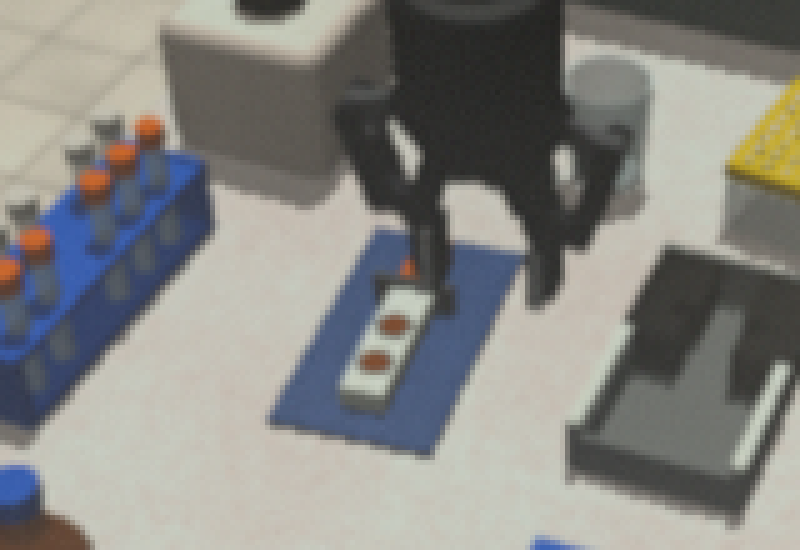

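View pics/top8.png

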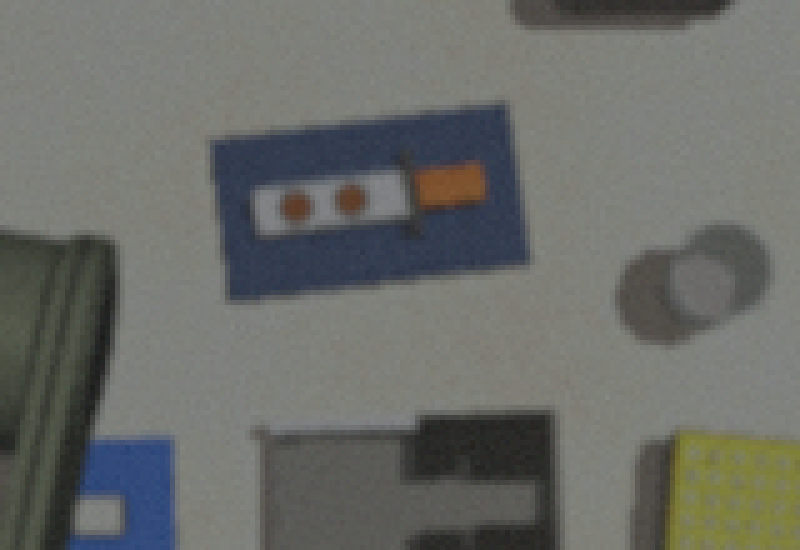

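The slider lies flat on the mat, windows up, with the nose at top crop (250,210) and the handle at (450,187). I'll fit its pose next.

```bash
python3 - <<'E'
from r import *
a=.124; u=np.array([-np.sin(a),np.cos(a)]);
for n,roi in (("top",(338,155,364,180)),):
    cam=optics.camera_params(n); p,d=load(n,8); f=p.astype(float); T=f.sum(-1)+1
    P=plane_pts(contour((f[...,0]-f[...,2])/T,roi,0.1),28,cam)
    print(n,"handle",fitrect(P,24,44),fitrect(P,24,44,free=True))
    s=f[...,0]; 
    r=(305,155,345,185); m=(f[...,0]-f[...,2])/T>0.06; s=s.copy(); s[m]=125
    P=plane_pts(contour(s,(305,160,341,182),90),22,cam); print("bar",fitrect(P,30,97,guess=[646,-142,.124],free=True))
cam=optics.camera_params("side"); p,d=load("side",8); f=p.astype(float); s=f[...,0]; T=f.sum(-1)+1
m=(f[...,0]-f[...,2])/T>0.12; s=s.copy(); s[m]=230
P=plane_pts(contour(s,(272,186,300,214),150),22,cam); print("side bar",fitrect(P,30,97,guess=[646,-142,.124],free=True))
h=np.array([650,-175.7])-53*u; print("expected handle",h,"bar",np.array([650,-175.7])+25*u)
E
```

```text
top handle (array([ 6.54854619e+02, -2.28026701e+02,  1.40048156e-01]), np.float64(0.7708071431512677)) (array([ 6.54845149e+02, -2.28066715e+02,  1.38387207e-01,  2.54096691e+01,
        4.49409283e+01]), np.float64(0.45993291258032215))
bar (array([ 6.45833505e+02, -1.50396773e+02,  1.25787570e-01,  3.00162954e+01,
        9.70160502e+01]), np.float64(0.6246922764868263))
side bar (array([ 6.47945808e+02, -1.50238587e+02,  1.46035662e-01,  2.51111135e+01,
        9.76192528e+01]), np.float64(2.8018812948927865))
expected handle [ 656.5551711  -228.29305783] bar [ 646.90793816 -150.89195385]
```

```bash
python3 - <<'E'
from r import *
R=rot(.126); x,y=656.1,-228.4
ctrl.gripper_to(42,100)
ctrl.move_ptp([x,y,100],R)
ctrl.move_l([x,y,28],vel=150)
hit=ctrl.move_l([x,y,9.5],vel=40,threshold=5); st(f"down {hit}")
ctrl.gripper_to(10,100); s=st("grip"); print(s["eef_pos"])
if s["grip_width"]>18:
    hit=ctrl.move_l([x,y,40],vel=50,threshold=12); st(f"up {hit}")
    ctrl.move_l([x-30,y+20,125],vel=150); st("up2")
    ctrl.move_ptp([565,-100,130],rot(.13)); st("way")
    ctrl.move_ptp([527.7,216.8,90],rot(.147)); st("pre")
snap(9)
for n,i,r in(("top",9,(100,160,260,270)),("side",9,(180,290,340,400))):
    p,_=load(n,i); crop(p,r,5,f"pics/{n}{i}.png")
E
```

```text
down False t 21.0 p [ 655.9 -228.4    9.1] F [-0.1 -0.2  0.7] w 42.0 q6 -0.59 yaw 0.126
grip t 21.31 p [ 656.8 -228.7   10.3] F [ 0.9 -0.3  2.6] w 21.3 q6 -0.59 yaw 0.126
[ 656.80774479 -228.6853914    10.29847225]
up False t 22.07 p [ 655.9 -228.3   40. ] F [ 0.3  0.2 -2.3] w 21.9 q6 -0.59 yaw 0.126
up2 t 22.83 p [ 625.6 -208.2  124.1] F [ 0.2 -0.2 -1.8] w 21.4 q6 -0.58 yaw 0.126
way t 23.4 p [564.4 -99.3 128.9] F [ 0.5 -0.7 -1.2] w 21.4 q6 -0.46 yaw 0.131
pre t 24.62 p [528.8 215.7  90.2] F [ 1.   1.1 -1.8] w 21.2 q6 0.09 yaw 0.146
```

View pics/side9.png

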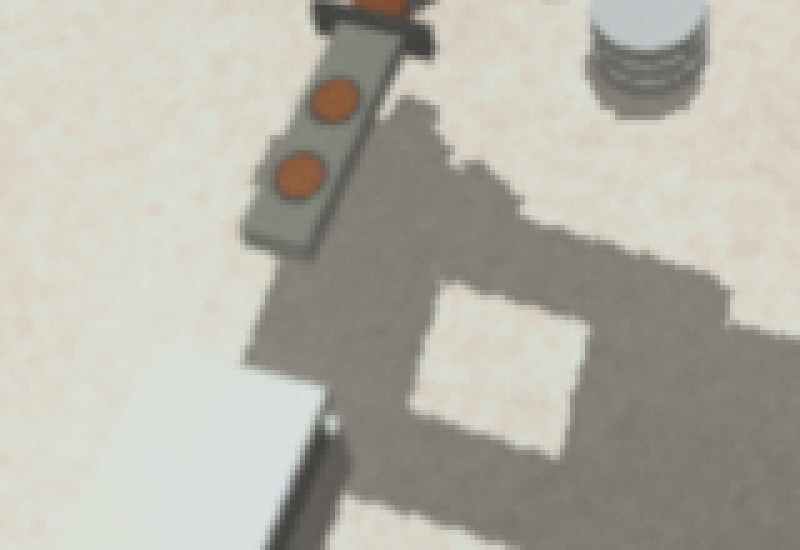

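View pics/top9.png

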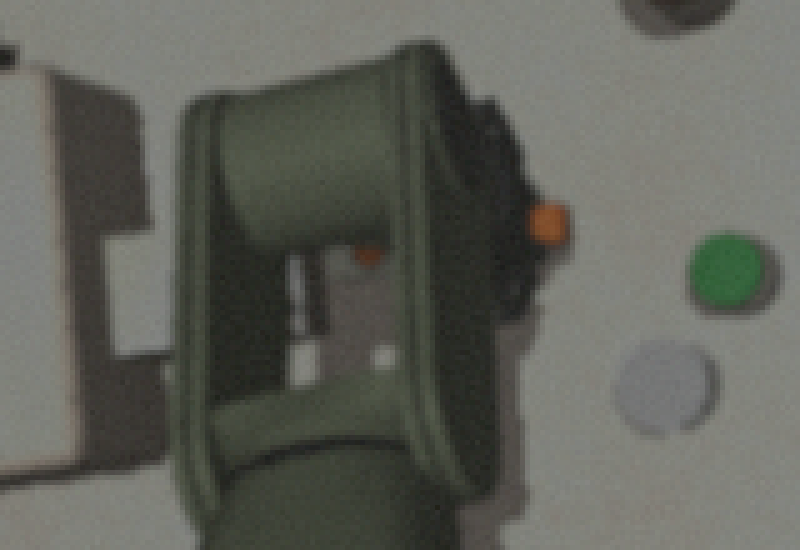

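The side crop shows the slider held level, with its nose at (280,245) and the port's near top corner at (328,385). Next I'll compare the slider and the port within this one camera.

```bash
cat > rel.py <<'E'
from r import *
import sys
i=sys.argv[1]; tz=float(sys.argv[2]); tx,ty=float(sys.argv[3]),float(sys.argv[4])
cam=optics.camera_params("side"); p,d=load("side",i); c=cloud("side",d,cam); f=p.astype(float); g=f[...,1]
a=.147; ux=np.array([np.cos(a),np.sin(a)]); uy=np.array([-ux[1],ux[0]])
# port face line: bright->dark crossing along rows at z=75
pts=[]
for v in range(370,399):
    r=g[v,225:256]; k=np.where((r[:-1]>=150)&(r[1:]<150))[0]
    if len(k): k=k[0]; pts.append((225+k+(r[k]-150)/(r[k]-r[k+1]),v))
P=plane_pts(pts,75,cam); U=np.linalg.svd(P-P.mean(0))[2][0]; print("face line",P.mean(0).round(1),"yaw",np.arctan2(U[1],U[0])%np.pi,"face y of port-origin line at t: along uy",(P.mean(0)@uy).round(2))
print("top view port: uy",np.dot([501.8,383.3],uy).round(2),"ux",np.dot([501.8,383.3],ux).round(2))
# bar top depth
S=np.array([tx,ty]);
zz=[]
w=(np.abs((c[...,:2]-S)@ux)<11)&(((c[...,:2]-S)@uy)>32)&(((c[...,:2]-S)@uy)<125)&(np.abs(c[...,2]-(tz+12.5))<15)
Q=c[w]; l=(Q[:,:2]-S)@uy; A=np.c_[np.ones(len(l)),l]; co=np.linalg.lstsq(A,Q[:,2],rcond=None)[0]; print("n",len(l),"bar top z at handle:",co[0].round(1),"slope",co[1].round(4),"at nose(128):",(co[0]+128*co[1]).round(1),"expected",tz+12.5)
np.save("/tmp/w.npy",w)
E
python3 rel.py 9 90 527.7 216.8
python3 - <<'E'
import numpy as np,sys
sys.path.insert(0,'.')
from h import *
p,d=load("side",9); print(p[330:341,226:250,1]); print(p[362:375,215:252,1])
E
```

```text
face line [462.5 408.2] yaw 1.7128620837954598 face y of port-origin line at t: along uy 336.08
top view port: uy 305.67 ux 552.53
n 421 bar top z at handle: 102.6 slope -0.003 at nose(128): 102.2 expected 102.5
[[217 218 217 202 167 140 135 135 135 129 120 111 109 104 110 120 130 131
  126 107  97 102 121 126]
 [215 215 207 186 151 136 133 134 134 133 132 131 128 124 127 134 134 131
  118  98  94 108 124 128]
 [216 213 198 167 141 134 135 136 135 133 133 135 134 133 134 135 134 125
  107  94 100 116 125 127]
 [213 204 182 152 137 134 132 136 133 133 134 135 134 134 135 136 130 119
   99  95 107 119 127 128]
 [210 196 164 140 135 135 136 135 134 133 135 135 134 135 134 133 126 110
   93  98 115 122 125 127]
 [209 190 152 132 132 133 134 134 135 134 134 134 135 135 136 134 121 102
   95 106 120 126 127 128]
 [207 189 151 122 122 123 129 131 132 133 134 135 136 135 135 128 116  95
  100 113 125 128 129 129]
 [209 195 158 118 107 113 114 119 122 125 128 131 135 135 133 125 108  98
  104 121 127 128 130 128]
 [213 206 182 137 119 111 107 108 111 113 115 118 123 126 125 116  99  98
  112 
[... 1539 characters left out ...]
 222 222 221 222 222 222 222 221 223 222 214 176 125 117 127 130 127 127
  131]
 [223 221 221 222 221 223 222 222 222 222 223 222 223 222 222 222 222 222
  221 222 222 222 222 221 222 222 223 222 200 153 118 122 128 129 128 127
  128]
 [223 222 222 222 223 221 223 222 223 223 222 222 222 222 221 222 221 222
  222 222 223 222 222 222 222 222 223 215 181 137 130 138 136 131 130 128
  127]
 [223 223 222 223 224 223 222 222 222 223 222 222 223 222 222 222 222 222
  221 221 221 222 221 222 222 223 222 203 159 139 169 179 159 136 128 129
  128]
 [222 222 223 223 223 223 223 222 223 222 223 222 222 222 222 222 222 221
  221 222 222 222 223 222 223 222 219 190 132 135 183 202 171 135 127 128
  126]]
```

```bash
cat > rel2.py <<'E'
from r import *
import sys
i=sys.argv[1]; tz=float(sys.argv[2]); S=np.array([float(sys.argv[3]),float(sys.argv[4])])
cam=optics.camera_params("side"); p,d=load("side",i); g=p[...,1].astype(np.float32)
a=.147; ux=np.array([np.cos(a),np.sin(a)]); uy=np.array([-ux[1],ux[0]])
def edge(q0,q1,n,nrm,z,h=8,lo=None,step=.25):
    """steepest grey edge along world normal nrm at points q0->q1, plane z; returns points"""
    out=[]
    for t in np.linspace(0,1,n):
        q=q0+(q1-q0)*t; s=np.arange(-h,h+.01,step)
        uv=np.array([proj([*(q+k*nrm),z],cam) for k in s],np.float32)
        if uv[:,1].max()>398: continue
        v=cv2.GaussianBlur(cv2.remap(g,uv[None,:,0],uv[None,:,1],cv2.INTER_CUBIC),(0,0),3)[0]
        gr=np.abs(np.gradient(v)); k=gr[3:-3].argmax()+3; 
        out.append((q+s[k]*nrm,gr[k]))
    P=np.array([o[0] for o in out]); w=np.array([o[1] for o in out]); return P,w
O=np.array([503.1,383.])
def rep(n,P,w,ref,nrm,along):
    r=(P-ref)@nrm; m=np.median(r); ok=np.abs(r-m)<1.5; l=(P[ok]-ref)@along; co=np.polyfit(l,r[ok],1); print(n,"offset",round(m,2),"slope",round(co[0],4),"ok",ok.sum(),len(r),"grad",w.mean().round(1))
rep("port face (uy)",*edge(O+30*ux,O-37*ux,25,uy,75),O,uy,ux)
rep("port +x edge (ux-37.5)",*edge(O+37.5*ux+2*uy,O+37.5*ux+40*uy,20,ux,75),O+37.5*ux,ux,uy)
zt=tz+12.5
rep("bar +x",*edge(S+15*ux+40*uy,S+15*ux+120*uy,25,ux,zt,6),S+15*ux,ux,uy)
rep("bar -x",*edge(S-15*ux+40*uy,S-15*ux+120*uy,25,ux,zt,6),S-15*ux,ux,uy)
rep("nose",*edge(S-11*ux+128*uy,S+11*ux+128*uy,15,uy,zt,6),S+128*uy,uy,ux)
E
python3 rel2.py 9 90 527.7 216.8
```

```text
port face (uy) offset -1.5 slope 0.0125 ok 15 25 grad 2.9
port +x edge (ux-37.5) offset 1.13 slope -0.0231 ok 13 20 grad 0.3
bar +x offset 1.25 slope 0.0097 ok 17 25 grad 4.0
bar -x offset 1.25 slope 0.0085 ok 15 25 grad 3.7
nose offset 4.0 slope -0.0767 ok 11 15 grad 4.4
```

Heights match: bar top measured 102.4, expected 102.5, and level. Sideways, the slider and the port show the same camera offset (+1.2 mm), so they're aligned. Inserting with force guarding.

```bash
cat > ins.py <<'E'
from r import *
a=.147; ux=np.array([np.cos(a),np.sin(a),0]); uy=np.array([-ux[1],ux[0],0]); O=np.array([503.1,383.,0])
def at(y,z=49.7,x=0): return O+y*uy+x*ux+[0,0,z]
def F(m):
    s=st(m); f=np.array(s["force"]); e=np.array(s["eef_pos"])-O; print("   Fx %.1f Fy %.1f Fz %.1f | x %.1f y %.1f"%(f@ux,f@uy,f[2],e@ux,e@uy)); return s
E
python3 - <<'E'
from ins import *
ctrl.move_l(at(-168),rot(a),vel=100); F("pre")
ctrl.move_l(at(-135),vel=80); F("near")
for y,th in((-112,8),(-95,10)):
    hit=ctrl.move_l(at(y),vel=40,threshold=th); F(f"{y} {hit}")
    if hit: break
snap(10)
for n,i,r in(("top",10,(100,160,260,270)),("side",10,(180,290,340,400))):
    p,_=load(n,i); crop(p,r,5,f"pics/{n}{i}.png")
E
```

```text
pre t 25.27 p [527.7 216.6  49.4] F [ 0.8  0.2 -2.5] w 21.7 q6 0.09 yaw 0.147
   Fx 0.8 Fy 0.1 Fz -2.5 | x -0.0 y -168.2
near t 25.84 p [522.7 250.   49.8] F [-0.5 -0.2 -1.3] w 21.4 q6 0.15 yaw 0.148
   Fx -0.5 Fy -0.1 Fz -1.3 | x -0.1 y -134.4
-112 False t 26.57 p [519.4 272.2  49.6] F [-0.5  0.  -1. ] w 21.6 q6 0.19 yaw 0.147
   Fx -0.5 Fy 0.1 Fz -1.0 | x -0.1 y -112.0
-95 False t 27.14 p [516.9 289.2  49.6] F [ 0.5  0.4 -1.1] w 21.2 q6 0.22 yaw 0.148
   Fx 0.5 Fy 0.4 Fz -1.1 | x -0.1 y -94.8
```

View pics/side10.png

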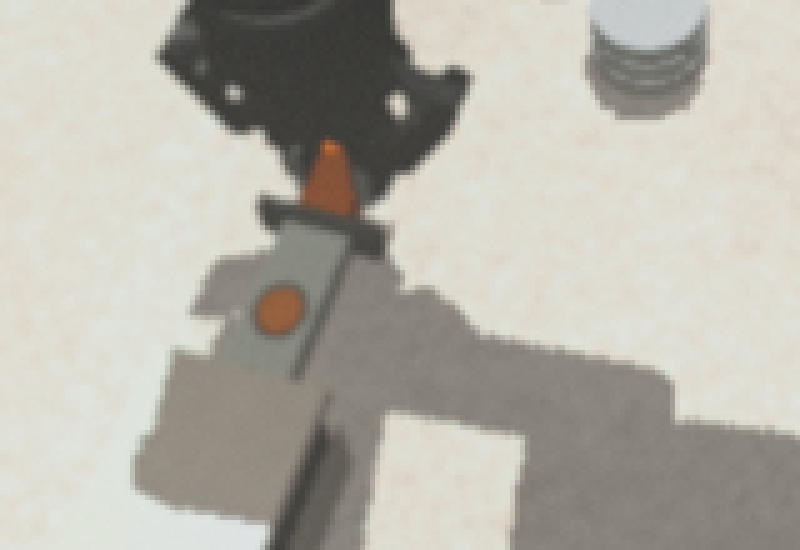

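The nose is inside the slot (bar meets the port at side crop (265,370)) with no contact force. I'll push it home.

```bash
python3 - <<'E'
from ins import *
for y,th,v in((-60,12,60),(-34,14,50),(-22,18,20)):
    hit=ctrl.move_l(at(y),vel=v,threshold=th); F(f"{y} {hit}")
    if hit: break
snap(11)
for n,i,r in(("top",11,(100,160,260,270)),("side",11,(180,290,340,400))):
    p,_=load(n,i); crop(p,r,5,f"pics/{n}{i}.png")
E
```

```text
-60 False t 27.98 p [511.7 323.8  49.6] F [ 0.1  0.3 -0.7] w 21.4 q6 0.27 yaw 0.148
   Fx 0.1 Fy 0.3 Fz -0.7 | x -0.1 y -59.9
-34 False t 28.64 p [507.9 349.5  49.6] F [-0.8  0.4 -2. ] w 21.6 q6 0.32 yaw 0.148
   Fx -0.8 Fy 0.5 Fz -2.0 | x -0.2 y -33.8
-22 True t 29.17 p [507.4 354.5  49.4] F [ 0.7 -1.6  2.1] w 21.6 q6 0.33 yaw 0.15
   Fx 0.4 Fy -1.7 Fz 2.1 | x 0.1 y -28.9
```

View pics/side11.png

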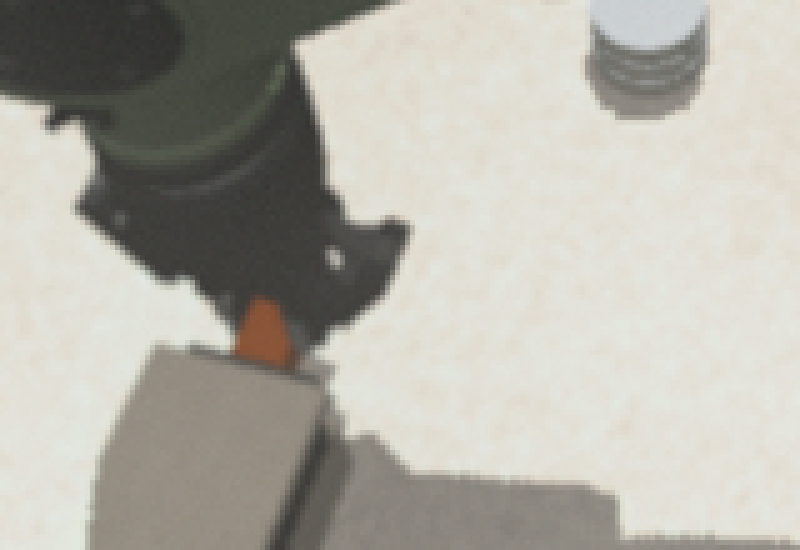

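Contact came at handle y = −28.9, where −28 is nominal, and the flange appears at the port face. I'll lower it onto the slot floor, press once more, and release.

```bash
python3 - <<'E'
from ins import *
hit=ctrl.move_l(at(-29.5,47.9),vel=20,threshold=6); F(f"low {hit}")
z=sensors.read_state()["eef_pos"][2]
hit=ctrl.move_l(at(-23,48.6),vel=20,threshold=25); F(f"push {hit}")
ctrl.gripper_to(42,60); F("open")
ctrl.move_l(at(-29,130),vel=120); F("up")
ctrl.move_ptp([430,100,260],rot(.1)); st("away")
snap(12)
for n,i,r in(("top",12,(100,160,260,270)),("side",12,(180,290,340,400))):
    p,_=load(n,i); crop(p,r,5,f"pics/{n}{i}.png")
E
```

```text
low False t 29.52 p [507.5 354.4  49.2] F [-2.5 -0.5  7. ] w 21.4 q6 0.33 yaw 0.149
   Fx -2.6 Fy -0.1 Fz 7.0 | x 0.1 y -28.9
push False t 29.99 p [507.4 354.7  49.3] F [  0.5 -17.8   9.7] w 21.6 q6 0.34 yaw 0.15
   Fx -2.1 Fy -17.7 Fz 9.7 | x 0.1 y -28.7
open t 30.32 p [506.1 360.6  48.3] F [ 0.9 -0.4 -0.3] w 42.4 q6 0.34 yaw 0.15
   Fx 0.8 Fy -0.5 Fz -0.3 | x -0.3 y -22.6
up t 31.16 p [506.7 354.1 129.3] F [-0.1 -0.3 -0.4] w 42.0 q6 0.33 yaw 0.149
   Fx -0.1 Fy -0.2 Fz -0.4 | x -0.7 y -29.1
away t 32.29 p [430.  100.5 259.4] F [-0.3 -0.1  0.1] w 42.0 q6 -0.07 yaw 0.1
```

View pics/side12.png

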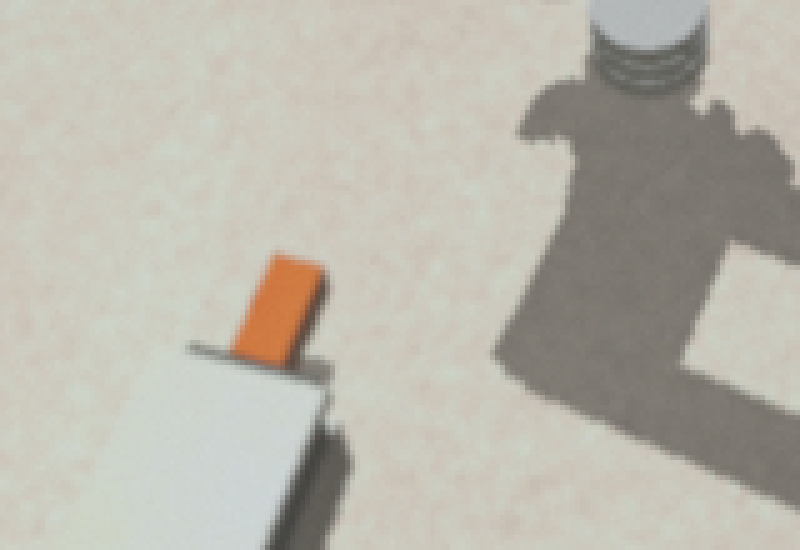

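View pics/top12.png

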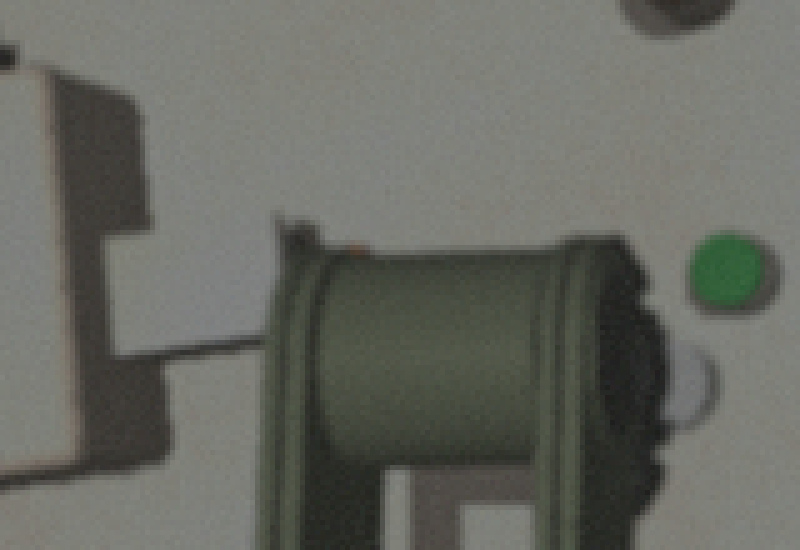

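The slider is in, with the orange handle outside at side crop (280,310) and the flange at the face. I'll move the arm clear for an unobstructed final check.

```bash
python3 - <<'E'
from ins import *
ctrl.set_joints([-1.478,0.207,1.542,0,1.393,-0.15]); st("home")
snap(13)
p,_=load("top",13); cv2.imwrite("pics/top13.png",p[:,:,::-1]); crop(p,(100,170,240,260),5,"pics/top13c.png")
p,_=load("side",13); cv2.imwrite("pics/side13.png",p[:,:,::-1])
cam=optics.camera_params("top"); p,d=load("top",13); f=p.astype(float); T=f.sum(-1)+1
P=plane_pts(contour((f[...,0]-f[...,2])/T,(152,200,180,235),0.1),67,cam)
q,e=fitrect(P,24,44,free=True); print(q,e); m=np.array([501.8,383.3]); print("handle mid rel port(top cam): x",(q[:2]-m)@ux[:2],"y",(q[:2]-m)@uy[:2])
for n,i in (("jar",(246,215)),("dish",(233,238)),("tip",(413,231)),("reag",(235,152))):
    a=load("top",0)[0].astype(int); b=p.astype(int); u,v=i; print(n,np.abs(a-b)[v-12:v+13,u-15:u+16].mean().round(1))
E
```

```text
home t 34.94 p [ 139.5 -557.6  228.5] F [0.1 0.5 0.1] w 41.9 q6 -0.15 yaw -1.326
[5.04243040e+02 3.52445725e+02 1.14496923e-01 2.66542249e+01
 4.91958911e+01] 0.9638824914332002
handle mid rel port(top cam): x -2.1025699990442677 y -30.879344967137204
jar 1.9
dish 1.9
tip 1.9
reag 2.2
```

View pics/top13.png

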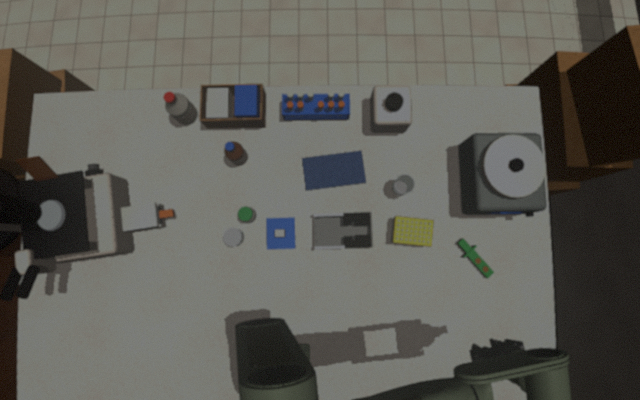

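View pics/top13c.png

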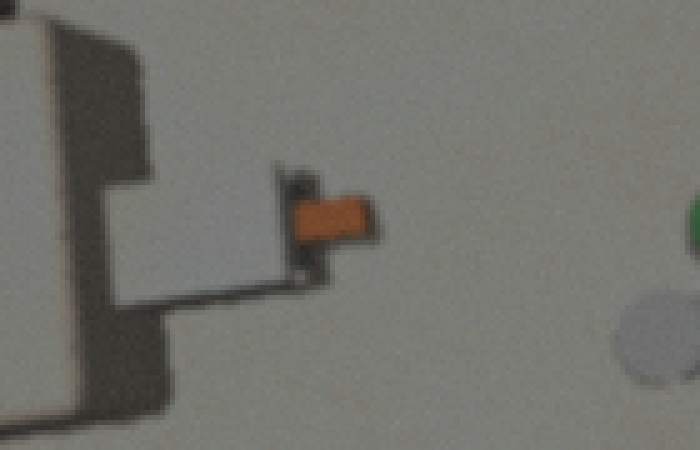

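View pics/side13.png

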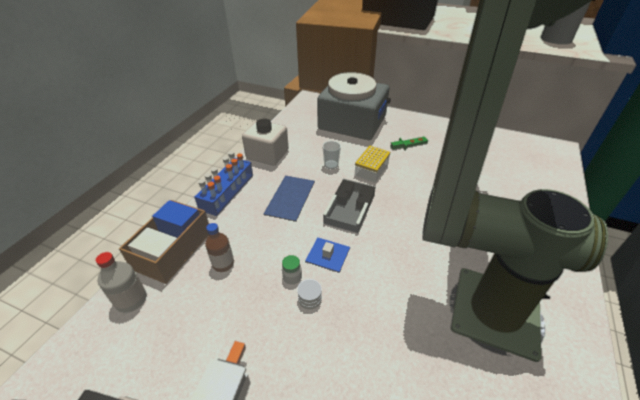

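All looks right. The handle's front edge fits at port y of about −6.3 (nominal −6), but the fit is coarse. There's time left, so I'll confirm seating with a gentle closed-finger push on the handle's end.

```bash
python3 - <<'E'
from ins import *
ctrl.move_ptp([480,60,220],rot(.1))
ctrl.gripper_to(0,40)
ctrl.move_ptp(at(-90,120),rot(a))
ctrl.move_l(at(-90,54),vel=120); F("down")
hit=ctrl.move_l(at(-53,54),vel=25,threshold=12); F(f"push {hit}")
ctrl.move_l(at(-90,56),vel=80); ctrl.move_l(at(-95,140),vel=150)
ctrl.set_joints([-1.478,0.207,1.542,0,1.393,-0.15]); st("home")
snap(14)
p,_=load("top",14); crop(p,(100,170,240,260),5,"pics/top14c.png")
a0=load("top",13)[0].astype(int); print("diff port area",np.abs(a0-p.astype(int))[195:235,115:185].max(), np.abs(a0-p.astype(int))[195:235,115:185].mean())
E
```

```text
down t 39.73 p [517.  293.8  54.7] F [ 1.  -0.3 -0. ] w 0.2 q6 0.22 yaw 0.146
   Fx 1.0 Fy -0.4 Fz -0.0 | x 0.7 y -90.3
push True t 40.85 p [511.7 321.3  53.1] F [ 0.6 -2.   0.2] w -0.6 q6 0.28 yaw 0.149
   Fx 0.3 Fy -2.0 Fz 0.2 | x -0.6 y -62.3
home t 45.32 p [ 139.3 -557.7  228.3] F [0.1 0.1 0.6] w 0.1 q6 -0.15 yaw -1.327
diff port area 11 1.9582142857142857
```

View pics/top14c.png

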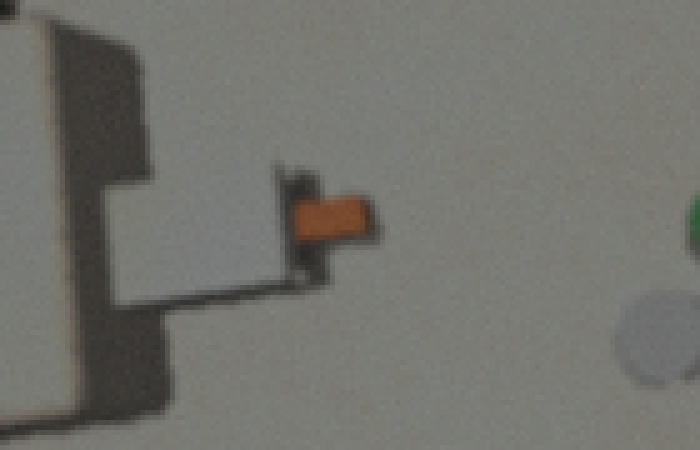

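The push met firm contact at y ≈ −62 (about −61 expected for a seated slider), and the pictures before and after differ only by noise. The slider is seated, so I'm handing in.

```bash
python3 - <<'E'
from plant import ctrl
ctrl.finish_job()
E
```

```text
the job is handed in; nothing more can be done
```

The job is done and handed in at about 45 s of the 64 s allowed. I slid the lid off along its tracks and laid it flat on the bench, knob up. I then laid the slider on the mat by its bar, took it again by the handle, and pushed it into the microscope port until it stopped.

**Last checks:**
- **Slider:** the final push while gripped met 18 N with no further movement. A closed-finger push on the handle's end afterwards left the picture unchanged, and its front edge fits the seated position to within about 1 mm.
- **Other things on the bench:** the jar, dishes, tip box and bottle look unchanged from the first picture. I judged the beaker and the green look-alike by eye only. The arm is back at its start position, touching nothing.

**What failed or disagreed:**
- **Fingertip height:** `ctrl.tcp_to_tips` says 25 mm, but in the side camera the tips stood about level with the TCP. My first grasp of the knob closed above it for that reason, without touching it, and I corrected every later height.
- **Camera offset:** the two cameras disagreed by 1 to 2 mm, so I compared the slider and port in the side view before inserting.
- **Last handle fit:** the final top-view fit of the handle was coarse: 49 mm long instead of 44, and 2 mm to one side. Part of its rear face shows in that view, so I relied on the contact checks instead.

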